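# Cobbler's bench: hang up the nail pail, then hold the heel block hole-up

## Robot

A 7-joint arm with a two-finger parallel gripper is mounted at the origin on the work surface. World frame = base frame: x ahead of the robot, y to its left, z up, the work surface at z = 0. Lengths are in mm, angles in rad, forces in N, time in s.
With the tool pointing down it reaches from about 400 to 875 mm from the base axis. Payload 4.4 kg.
Tool frame: the origin (TCP) lies midway between the tips of the shut fingers; the grasp point (between the pads) lies ctrl.tcp_to_grasp behind it (ctrl.tcp_to_grasp is the distance from the TCP to the grasp point, in mm); z points along the fingers, y is the line along which they close (so a half turn about z gives the same grasp; the last joint's range is limited). The gripper opens to 85 mm and grips with 20 to 120 N. Pads are 22 mm wide; open, the fingers measure 114 mm over their backs; the gripper's body (76 mm by 85 mm) begins 54 mm behind the grasp point. The pads swing forward as they close: fully open they stand 13 mm farther back than shut.
Start: joints at [1.243, 0.628, 0.038, 1.517, -0.027, 0.996, -0.02], TCP at [168.26, -627.858, 231.313] pointing down, gripper open.
Joint ranges: [-3.06, 3.06], [-0.37, 2.12], [-1.25, 1.32], [0.18, 2.47], [-1.1, 4.24], [0.23, 1.98], [-2.94, 2.94]. Speed limits (rad/s): [2.57, 2.57, 3.14, 3.14, 3.14, 3.14, 3.14].

## Interface

Orientations are given as [roll, pitch, yaw] about the fixed x, y, z axes, in that order (R = Rz(yaw) Ry(pitch) Rx(roll)).
In Python, from cell import ctrl, get_image, get_calibration, workorder, boxes_of, place_of gives the robot as it stands.
- The arm moves only by the tool play_rows, never from a script. Its argument "series" is a list that holds one entry, the list of rows, each a list of 7 numbers: the shift along the world's x, y, z in cm, then the turn, a rotation vector about the world's x, y, z in degrees, then the closure, from 0 (fully open) to 1 (shut). A call has 1 to 20 rows; each row shifts and turns the commanded pose from where the row before left it; what a row does not reach is not made up. A row lasts 1/8 s, in which the tool goes at most 62.5 mm and 10.7 degrees, less where a joint would pass 70% of its speed; a pose out of reach is approached as far as the arm can. A call with a gripper value outside its range is refused whole. The fingers move at their own pace and stop on an object; the grip force is fixed at half the most. Time passes only in rows, so rows that do not move let the fingers close. It gives the time, the measured TCP pose, the force, the opening and the grip force at its end, in the units of the state.
- ctrl.read_state(): the state, without advancing time (a new reading comes with each control period).
- get_image(name): name is "scene" or "top" or "wrist"; returns (picture, depth): 480x640x3 uint8, red, green, blue; 480x640 float32, mm along the optical axis (not along the pixel's ray), 0 where there is no reading.
- get_calibration(name): a dict with "K" (3x3 intrinsics, pixels), "R" (3x3) and "t" (3): a world point X has camera coordinates R X + t; the wrist camera has in their place "mount" (4x4, takes a point from camera to tool coordinates, whose origin is the TCP and whose axes are the flange's). Camera axes: x right, y down, z forward; pixel columns grow to the right and rows downward; lengths in mm; the calibration is good to about 2 mm. A picture is of the moment at which its call begins: read the wrist's pose just before it. get_calibration takes no time and is no camera call.
- workorder.finish_job(): hands the job in; it is judged then, once.
Trained networks look in the newest picture that a camera, given by its name, has taken for a name from the list of things; names that differ only in an ending like _2 or _b are one class to them, and where a whole thing is asked for, a point or a joint stands for the part that bears it (a point fixed in the world has none). Each returns a list of dicts, best first, with "p" (0 to 1); they miss things now and then, are a little off and sometimes report something else, mostly with a low value. They report only what shows in the picture. A call takes as long as a camera call. They do not tell look-alikes from the thing itself.
- boxes_of(target, camera): "pixel" ([column, row] in pixels, amid what is visible of it).
- place_of(target, camera): "pixel" ([column, row] in pixels: a listed point, or the origin of a listed thing).
The state is a dict: "clock": time; "qpos": joint angles; "qd": joint speeds; "tau": joint torques, N m; "eef_pos": TCP position; "tool_rot": TCP orientation; "force": force on the tool from outside, world axes, zero at the start; "torque": the same for the moment, N m; "width": finger opening in mm; "gripper_force": force on a finger pad.
Only numpy, scipy, OpenCV 4.12 (cv2) and the standard library are available. Lean on these libraries where they do the work, as an engineer would, in place of code of your own. Each camera call takes 0.05 s, during which the arm holds its last target. There are 200 camera calls.

## Task

The nail pail stands in the way beside the wooden heel block, so hang it by its handle on the hook of the stand and let go of it there, keeping it upright so that no nails spill. Then pick up the heel block, which lies on its flat side with its one blind dowel hole in one of its two ends, and turn it so that the hole faces straight up. Finish while holding it still like that in the gripper, a good 15 cm above the bench and touching nothing else, ready for the dowel; leave everything else on the bench where it is.

Things in the scene. Friction and masses are not known exactly. Their poses are not given: they have to be found in the camera images.
- heel_center (a point): Centre of the heel block: plain light wood, 60 long (x), 44 wide (y), 48 mm high (z), about 90 g. x points out of the end with the blind hole (round, 17 mm wide, 30 deep, hidden from above); the other end is plain. y: across its flat parallel sides, 44 mm apart, to grip by. z: out of the rounded back, up at the start. It lies at any heading, this point 24 mm up. Hole-up: x points straight up.
- heel: The same heel block; origin at the centre of the flat underside on which it lies, same axes. The flat sides are 36 mm high from the underside; the hole's axis is 22 mm above the underside, along x.
- pail_knob (a point): Grip height on the pail's round upright wooden knob, on its axis: 20 mm diameter, from 115 to 153 mm above the pail's underside, this point at 138 mm. The knob stands on top of the pail's hoop handle. z up, same axes as the pail.
- pail_bar (a point): Underside of the hoop's top, on the pail's axis, 110 mm above the pail's underside: where it should hang on the hook rod. The top of the hoop runs along the pail's y, 36 mm long and almost flat (3 mm higher in the middle). Same axes as the pail.
- pail: Small round steel pail of shoe nails, 66 mm across, 60 high, about 220 g; origin at the centre of its underside, z up. A rigid hoop of 6.4 mm wire (63 mm wide) stands up over it in its y-z plane, open from the rim at 60 mm to 110 mm. It starts some 72 to 82 mm from the heel block, beside one of its flat sides, so that a finger does not fit between.
- hook_seat (a point): On top of the horizontal hook rod of the fixed steel hook stand, 55 mm out from its post, 194 mm above the bench. The rod (8 mm thick) runs from the post along this point's -x to 88 mm from the post, then turns up to its tip. x points from the tip towards the post, z up.
- hook_tip (a point): Upturned tip of the hook, 104 mm out from the post axis; its top is 216 mm above the bench.
- hook: The fixed hook stand: post 16 mm thick and 210 mm high on a round foot of 100 mm diameter; origin at the foot's underside, the hook points to its -x.
- tin: Bystander: round polish tin, 76 mm across, 25 mm high; origin at its underside. Leave it.
- spool: Bystander: spool of thread, 38 mm across, 47 mm high; origin at its underside. Leave it.
- lift: Bystander: rubber heel lift, 62 x 56 x 8 mm; origin at its underside. Leave it.
- hammer: Bystander: hammer lying on the bench, 240 mm long along its x; origin at the middle of its length. Leave it.
- brush: Bystander: shoe brush, 160 x 55 x 44 mm; origin at its underside. Leave it.
- glue: Bystander: plastic bottle, 56 mm across, 130 mm high; origin at its underside. Leave it.
- last: Bystander: wooden shoe last, about 260 mm long along its x, 100 mm high; origin at its underside. Leave it.
There are look-alikes about, which are no part of the job. Leave any red look-alike of the hook alone.

How it is judged (in metres and radians):
On the way:
1. the pail hangs by its hoop on the hook, let go (distance between pail_bar and hook_seat below 0.055 m and z of pail_bar in the frame of hook_seat above -0.012 m and contact force between pail and hook above 0.5 N and contact force between pail and the fingers below 0.1 N and angle between pail_bar's own z axis and vertical below 0.5 rad), for 0.2 s.
At the end, for the whole second after the job is handed in: The pail hangs by its hoop on the hook, let go (hoop top within 55 mm of the seat and at most 12 mm below it, tilt under 0.5 rad); the heel is held still in the fingers, centre over 110 mm above the bench, clear of hook, pail, last and bottle, hole up within 0.2 rad (all of step 1 and angle between heel_center's own x axis and vertical below 0.2 rad and height (world z) of heel_center above 0.11 m and contact force between heel and the fingers above 2 N and contact force between heel and hook below 0.1 N and contact force between heel and pail below 0.1 N and contact force between heel and last below 0.1 N and contact force between heel and glue below 0.1 N and linear speed of heel below 0.03 m/s and angular speed of heel below 0.2 rad/s); the arm keeps its last pose, push and grip.
It fails at once if the pail was tipped (more than 0.7 rad) and nails spilled (angle between pail's own z axis and vertical above 0.7 rad).
It fails at once if something else on the bench was moved more than 30 mm (distance of any of tin, spool, lift, hammer, brush, glue, last from where it was at the start of the episode above 0.03 m).
It also fails if it takes over 72 s, if anything falls off the work surface, if the arm or the gripper's body presses on something with over 40 N, if the wrist force passes 120 N, or if a joint passes its speed limit or range.

## Working session

There is one attempt and no reset: what is moved stays moved. The work goes in short steps, Python scripts to look and compute and a tool call to move; the robot and the scene stay as the last step left them, time stands still between calls to the robot, and variables do not carry over. Pictures are saved under pics/ and viewed, at most 10 in all, crops included, and the job is handed in when it is done.

Besides the shell and the picture viewer there is one more tool, called after "Call:" as a command line: name --argument value ..., lists and objects as JSON in quotes. play_rows: Moves the arm, as the interface text tells. Its arguments: {"type":"object","properties":{"series":{"type":"array"}},"required":["series"]}

```bash
mkdir -p pics; cat > h.py <<'E'
import numpy as np, cv2
from scipy.spatial.transform import Rotation as Ro
from cell import ctrl, get_image, get_calibration, workorder, boxes_of, place_of
def cam2world(name, st=None):
    c=get_calibration(name); K=np.array(c["K"])
    if name=="wrist":
        M=np.array(c["mount"]); R=Ro.from_euler("xyz",st["tool_rot"]).as_matrix()
        T=np.eye(4); T[:3,:3]=R; T[:3,3]=st["eef_pos"]; return K,T@M
    T=np.eye(4); R=np.array(c["R"]); T[:3,:3]=R.T; T[:3,3]=-R.T@np.array(c["t"]); return K,T
def cloud(name,d,st=None):
    K,T=cam2world(name,st); v,u=np.mgrid[:d.shape[0],:d.shape[1]]
    P=np.stack([(u-K[0,2])/K[0,0]*d,(v-K[1,2])/K[1,1]*d,d],-1)
    W=P@T[:3,:3].T+T[:3,3]; W[d<=0]=np.nan; return W
def ray_z(name,px,z,st=None):
    K,T=cam2world(name,st); r=T[:3,:3]@np.array([(px[0]-K[0,2])/K[0,0],(px[1]-K[1,2])/K[1,1],1.])
    return T[:3,3]+r*(z-T[2,3])/r[2]
E
python3 - <<'E'
from h import *
print(ctrl.tcp_to_grasp, ctrl.read_state()); print(get_calibration("wrist")["mount"])
Z=dict(heel_center=24,heel=0,pail_knob=138,pail_bar=110,pail=0,hook_seat=194,hook_tip=216,hook=0)
ims=[]
for n in("top","scene"):
    im,d=get_image(n); np.save(n+"_d.npy",d); cv2.imwrite("pics/%s0.png"%n,im[...,::-1]); W=cloud(n,d); np.save(n+"_W.npy",W)
    print(n,"cam at",cam2world(n)[1][:3,3].round())
    for t,z in Z.items():
        print(n,t,[(round(r["p"],2),np.round(r["pixel"]).tolist(),ray_z(n,r["pixel"],z)[:2].round().tolist()) for r in place_of(t,n)[:3]])
E
```

```text
18.700000000000003 {'clock': 0.0, 'qpos': array([ 1.2432208 ,  0.62936996,  0.0384441 ,  1.51833455, -0.02697768,
        0.99629682, -0.02002574]), 'qd': array([-0.00102816, -0.00172626, -0.00054208,  0.00014951, -0.00188582,
        0.00021469, -0.0014956 ]), 'tau': array([ 2.88892006e-04, -5.63396108e+01,  1.22635078e+00, -1.93435961e+01,
        1.09373184e-02,  1.03944234e-02, -1.94905238e-05]), 'eef_pos': array([ 168.08099856, -627.26233223,  230.38438581]), 'tool_rot': array([-3.13970263e+00,  4.55499822e-05,  2.61760996e-01]), 'force': array([-0.20357523,  0.63031285, -0.37804667]), 'torque': array([0.02849628, 0.00679381, 0.02211351]), 'gripper_force': 0.0, 'width': 85.70812711272298}
[[-1.07258415e-03 -9.52885031e-01 -3.03329801e-01  7.75057931e+01]
 [ 9.99999075e-01 -1.27583680e-03  4.71904257e-04 -4.49870943e-01]
 [-8.36669824e-04 -3.03329014e-01  9.52885517e-01 -1.42715562e+02]
 [ 0.00000000e+00  0.00000000e+00  0.00000000e+00  1.00000000e+00]]
top cam at [ 422.   -6. 1439.]
top heel_center [(0.81, [287.0, 264.0], [509.0, 71.0])]
top heel [(0.91, [291.0, 262.0], [514.0, 
[... 707 characters left out ...]
48.0]), (0.66, [352.0, 290.0], [519.0, 66.0]), (0.31, [356.0, 279.0], [478.0, 85.0])]
scene pail_knob [(0.69, [322.0, 248.0], [545.0, -9.0])]
scene pail_bar [(0.97, [321.0, 261.0], [553.0, -11.0])]
scene pail [(0.68, [322.0, 301.0], [549.0, -8.0]), (0.16, [259.0, 326.0], [609.0, -148.0])]
scene hook_seat [(0.93, [184.0, 165.0], [211.0, -308.0]), (0.79, [218.0, 249.0], [610.0, -211.0]), (0.68, [101.0, 244.0], [566.0, -422.0])]
scene hook_tip [(0.95, [101.0, 225.0], [534.0, -425.0]), (0.6, [227.0, 225.0], [564.0, -195.0]), (0.56, [194.0, 154.0], [190.0, -284.0])]
scene hook [(0.79, [116.0, 344.0], [624.0, -423.0]), (0.63, [185.0, 242.0], [264.0, -327.0]), (0.33, [324.0, 303.0], [554.0, -4.0])]
```

View pics/top0.png

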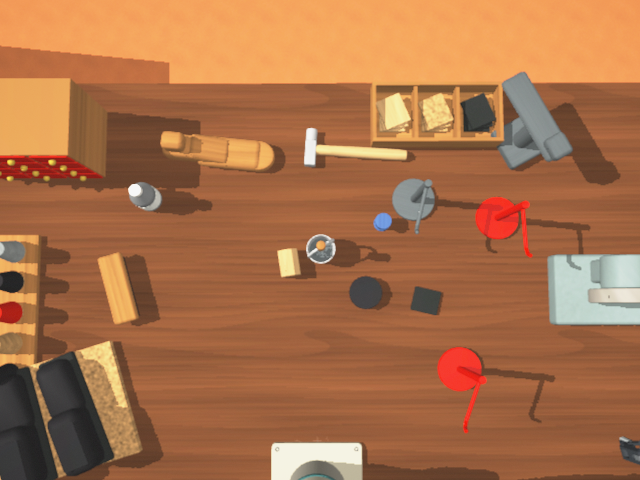

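View pics/scene0.png

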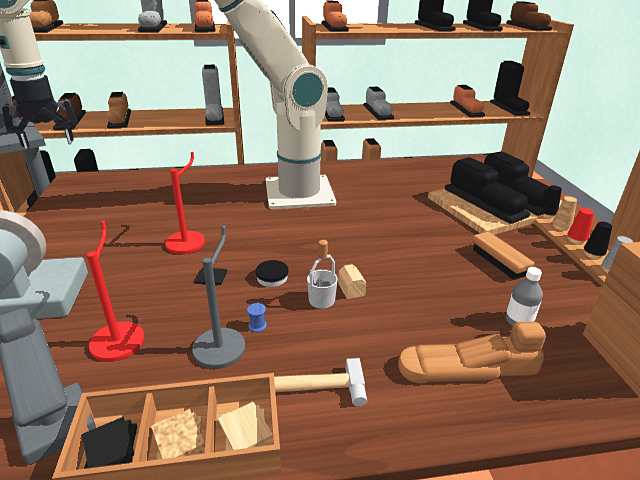

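Top view: the grey hook stand is at (414,200) with its tip at about (418,229). The red look-alikes are at (498,215) and (460,368). The grey steel one fits "steel hook". The pail is at (320,248), with the heel to its left at (289,263). Next I'll measure exactly and confirm with a crop.

```bash
python3 - <<'E'
from h import *
Wt=np.load("top_W.npy").reshape(-1,3); Ws=np.load("scene_W.npy").reshape(-1,3)
def near(W,c,r,z0,z1): 
    return W[(np.hypot(W[:,0]-c[0],W[:,1]-c[1])<r)&(W[:,2]>z0)&(W[:,2]<z1)]
def axis(P):
    m=P[:,:2].mean(0); w,v=np.linalg.eigh(np.cov((P[:,:2]-m).T)); return m.round(1),np.degrees(np.arctan2(v[1,1],v[0,1])).round(1),np.sqrt(w).round(1)
for n,W in(("top",Wt),("scene",Ws)):
    P=near(W,(510,70),45,8,60); print(n,"heel",len(P))
    P=P[P[:,1]>35]
    if len(P)>5:
        (c,s,a)=cv2.minAreaRect(P[:,:2].astype(np.float32)); print(c,s,a,axis(P),P[:,2].max())
    P=near(W,(545,-8),45,66,112); print("hoop",len(P),axis(P) if len(P)>5 else"")
    P=near(W,(545,-8),40,122,160); print("knob",len(P),axis(P) if len(P)>5 else"",P[:,2].max() if len(P) else "")
    P=near(W,(545,-8),45,20,62); print("pail",len(P),axis(P) if len(P) else "", P.min(0),P.max(0))
    P=near(W,(655,-220),60,20,150); print("post",len(P),axis(P) if len(P)>5 else"")
    P=near(W,(610,-215),120,180,205); print("rod",len(P),axis(P) if len(P)>5 else"",P[:,:2].min(0),P[:,:2].max(0))
    P=near(W,(610,-215),120,206,225); print("tip",len(P),axis(P) if len(P)>5 else"")
    P=near(W,(655,-220),75,2,14); 
    if len(P): print("foot",cv2.minEnclosingCircle(P[:,:2].astype(np.float32)),P[:,2].max())
im=cv2.imread("pics/scene0.png"); t=cv2.imread("pics/top0.png")
a=cv2.resize(im[220:320,200:380],(800,444),interpolation=cv2.INTER_CUBIC)
b=cv2.resize(t[170:290,265:445],(800,533),interpolation=cv2.INTER_CUBIC)
cv2.imwrite("pics/crop.png",cv2.resize(np.vstack([a,b]),(491,600)))
E
```

```text
top heel 530
(516.6893920898438, 66.74240112304688) (68.54703521728516, 50.428749084472656) 12.150814056396484 (array([512.7,  63.9]), np.float64(-170.8), array([13. , 17.9])) 57.2740360509672
hoop 50 (array([541.4,  -5.9]), np.float64(123.1), array([ 6.9, 25.7]))
knob 78 (array([541.8,  -8.6]), np.float64(172.9), array([5. , 5.4])) 158.49927336569294
pail 486 (array([543.1,  -9.4]), np.float64(-148.5), array([16.3, 17.9])) [511.19926639 -40.58249215  20.06691707] [575.58903229  22.76594612  61.96591732]
post 95 (array([ 660.6, -222. ]), np.float64(-173.5), array([6.4, 7.4]))
rod 188 (array([ 618.2, -215.3]), np.float64(166.8), array([ 2.8, 28.9])) [ 567.33011506 -233.58149687] [ 671.42987386 -200.0909768 ]
tip 61 (array([ 635.3, -220. ]), np.float64(166.0), array([ 3.5, 46.7]))
foot ((655.03125, -219.96046447753906), 74.95452880859375) 13.990751850116794
scene heel 639
(514.5713500976562, 65.30350494384766) (65.38441467285156, 45.03794479370117) 7.896166801452637 (array([526.1,  61.8]), np.float64(-157.4), array([12.5, 20.2])) 50.18611549633522
hoop 123 (array([547.7, -11.1]), np.float64(122.0), array([ 1.5, 26.9]))
knob 157 (array([548.8,  -8.7]), np.float64(81.3), array([4.4, 5.6])) 153.43963489075446
pail 787 (array([547. ,  -7.2]), np.float64(166.0), array([16.6, 24. ])) [509.36259738 -40.09259601  20.0474933 ] [578.05547943  24.07667545  61.73384044]
post 482 (array([ 669.7, -225.7]), np.float64(98.0), array([2.1, 4.5]))
rod 260 (array([ 631.6, -216.7]), np.float64(166.5), array([ 3.2, 39.6])) [ 564.2283146  -233.82057098] [ 673.9486299  -198.40388103]
tip 72 (array([ 632.2, -218.2]), np.float64(166.0), array([ 3.7, 49.2]))
foot ((655.0184936523438, -220.2091064453125), 74.88157653808594) 13.992841003707326
```

View pics/crop.png

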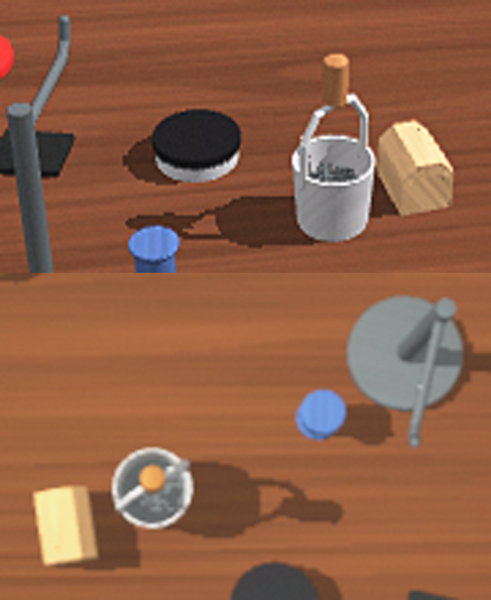

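The crop shows the grey stand (lower panel, post foot ~(405,350), tip ~(415,440)), which is the steel hook meant. The red ones fail the description. The heel's end facing the scene camera (about (420,190)) is plain, so the hole should be on the end facing the robot. I'll check that later with the wrist camera.

Call:
play_rows --series '[[[0,0,5,0,0,0,0],[0,0,5,0,0,0,0],[2.08,3.44,0,0,0,0.97,0],[2.08,3.44,0,0,0,0.97,0],[2.08,3.44,0,0,0,0.97,0],[2.08,3.44,0,0,0,0.97,0],[2.08,3.44,0,0,0,0.97,0],[2.08,3.44,0,0,0,0.97,0],[2.08,3.44,0,0,0,0.97,0],[2.08,3.44,0,0,0,0.97,0],[2.08,3.44,0,0,0,0.97,0],[2.08,3.44,0,0,0,0.97,0],[2.08,3.44,0,0,0,0.97,0],[2.08,3.44,0,0,0,0.97,0],[2.08,3.44,0,0,0,0.97,0],[2.08,3.44,0,0,0,0.97,0],[2.08,3.44,0,0,0,0.97,0],[2.08,3.44,0,0,0,0.97,0],[2.08,3.44,0,0,0,0.97,0],[2.08,3.44,0,0,0,0.97,0]]]'

```text
clock: 3.4
eef_pos: [543.3, -7.7, 331.5]
tool_rot: [3.141, -0.0, 0.567]
force: [0.8, -1.2, 0.1]
width: 85.1
gripper_force: 0.0
```

```bash
python3 - <<'E'
from h import *
st=ctrl.read_state(); im,d=get_image("wrist"); cv2.imwrite("pics/w1.png",im[...,::-1]); print(st["eef_pos"],st["tool_rot"],st["qpos"].round(2))
for t,z in dict(pail_knob=138,pail_bar=110,heel_center=24).items():
    print(t,[(round(r["p"],2),np.round(r["pixel"]),ray_z("wrist",r["pixel"],z,st)[:2].round(1)) for r in place_of(t,"wrist")[:2]])
W=cloud("wrist",d,st).reshape(-1,3)
for n,c,r,a,b in(("knob",(543,-9),25,125,152),("knobtop",(543,-9),25,150,158),("hoop",(543,-9),40,95,114),("rim",(543,-9),45,50,64),("heel",(512,66),42,8,60)):
    P=W[(np.hypot(W[:,0]-c[0],W[:,1]-c[1])<r)&(W[:,2]>a)&(W[:,2]<b)]
    if len(P)>5:
        w,v=np.linalg.eigh(np.cov((P[:,:2]-P[:,:2].mean(0)).T)); print(n,len(P),P.mean(0).round(1),np.degrees(np.arctan2(v[1,1],v[0,1])).round(1),cv2.minAreaRect(P[:,:2].astype(np.float32)))
E
```

```text
[543.26573507  -7.66116988 331.48870914] [ 3.14118111e+00 -2.43996950e-04  5.66758397e-01] [ 0.15  0.38 -0.27  1.67  0.11  1.1  -1.15]
pail_knob [(0.64, array([322., 214.]), array([540.5, -10.6]))]
pail_bar [(0.85, array([321., 206.]), array([541. ,  -8.9]))]
heel_center [(0.7, array([256., 175.]), array([516.3,  59.2]))]
knob 226 [546.2  -6.8 143.5] 137.1 ((542.2298583984375, -9.416733741760254), (18.977861404418945, 19.567014694213867), 68.54999542236328)
knobtop 438 [542.4  -9.4 152.7] 144.1 ((542.1979370117188, -9.68109130859375), (18.70677375793457, 18.678237915039062), 32.63152313232422)
hoop 272 [542.6  -9.5 107.5] 122.7 ((541.816650390625, -9.694437026977539), (6.668837070465088, 62.173648834228516), 32.551246643066406)
rim 545 [544.1  -8.2  58.9] 59.9 ((541.989990234375, -9.697547912597656), (64.88636779785156, 64.81268310546875), 87.46636199951172)
heel 2606 [515.7  62.7  43.1] -170.5 ((512.8872680664062, 63.45470428466797), (60.36283493041992, 44.0629768371582), 8.578561782836914)
```

View pics/w1.png

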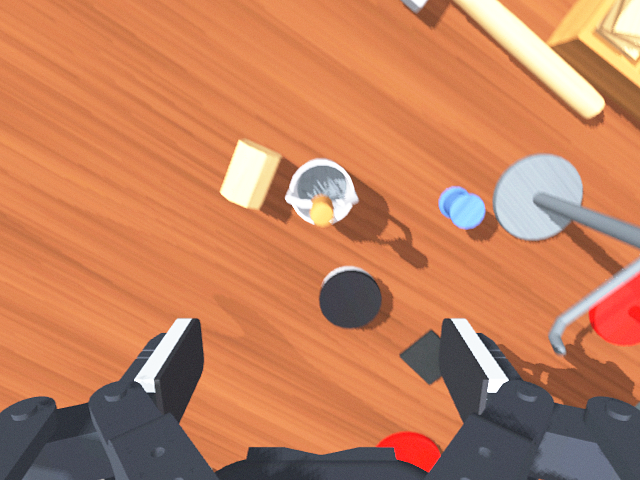

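The wrist view shows the knob at (322,212), centred between the open fingers, and the heel at (250,175). The depth fit puts the pail at (542,-10), hoop at 122.6°. Descending now.

Call:
play_rows --series '[[[-0.1,-0.2,-3,0,0,0,0],[0,0,-3,0,0,0,0],[0,0,-3,0,0,0,0],[0,0,-3,0,0,0,0],[0,0,-3,0,0,0,0],[0,0,-3,0,0,0,0],[0,0,-2,0,0,0,0],[0,0,-0.9,0,0,0,0],[0,0,0,0,0,0,0],[0,0,0,0,0,0,1],[0,0,0,0,0,0,1],[0,0,0,0,0,0,1],[0,0,0,0,0,0,1],[0,0,0,0,0,0,1],[0,0,0,0,0,0,1],[0,0,0,0,0,0,1],[0,0,0,0,0,0,1]]]'

```text
clock: 5.72
eef_pos: [541.9, -10.6, 122.8]
tool_rot: [3.141, -0.001, 0.567]
force: [-1.3, 0.1, 6.0]
width: 18.3
gripper_force: 58.5
```

Call:
play_rows --series '[[[0,0,1.7,0,0,0,1],[0,0,2.5,0,0,0,1],[0,0,2.5,0,0,0,1],[0,0,2.5,0,0,0,1],[0,0,2.5,0,0,0,1],[-0.22,-1.49,0,0,0,-3.84,1],[-0.22,-1.49,0,0,0,-3.84,1],[-0.22,-1.49,0,0,0,-3.84,1],[-0.22,-1.49,0,0,0,-3.84,1],[-0.22,-1.49,0,0,0,-3.84,1],[-0.22,-1.49,0,0,0,-3.84,1],[-0.22,-1.49,0,0,0,-3.84,1],[-0.22,-1.49,0,0,0,-3.84,1],[-0.22,-1.49,0,0,0,-3.84,1],[-0.22,-1.49,0,0,0,-3.84,1],[-0.22,-1.49,0,0,0,-3.84,1],[-0.22,-1.49,0,0,0,-3.84,1],[0,0,0,0,0,0,1],[0,0,0,0,0,0,1]]]'

```text
clock: 8.1
eef_pos: [515.4, -188.8, 239.2]
tool_rot: [-3.141, 0.0, -0.237]
force: [0.2, 1.1, -1.6]
width: 18.6
gripper_force: 58.8
```

```bash
python3 - <<'E'
from h import *
st=ctrl.read_state(); im,d=get_image("wrist"); 
def rep(W,tag,cp):
    W=W.reshape(-1,3)
    for n,c,r,a,b in(("knobtop",cp,25,262,276),("hoop",cp,36,200,232),("rim",cp,45,168,182),("rod",(590,-206),45,184,203),("post",(661,-223),25,60,180),("posttop",(661,-223),15,204,225),("tip",(560,-199),16,206,225)):
        P=W[(np.hypot(W[:,0]-c[0],W[:,1]-c[1])<r)&(W[:,2]>a)&(W[:,2]<b)]
        if len(P)>8:
            w,v=np.linalg.eigh(np.cov((P[:,:2]-P[:,:2].mean(0)).T)); print(tag,n,len(P),P.mean(0).round(1),np.degrees(np.arctan2(v[1,1],v[0,1])).round(1),P[:,2].max().round(1),[np.round(q,1) for q in cv2.minAreaRect(P[:,:2].astype(np.float32))])
cp=st["eef_pos"][:2]; print(st["eef_pos"],st["tool_rot"],st["qpos"].round(2))
rep(cloud("wrist",d,st),"w",cp)
ims,ds=get_image("scene"); rep(cloud("scene",ds),"s",cp)
it,dt=get_image("top"); rep(cloud("top",dt),"t",cp)
a=cv2.resize(ims[150:360,90:340],(500,420)); cv2.imwrite("pics/stage.png",np.hstack([a,cv2.resize(im,(300,420))])[...,::-1])
E
```

```text
[ 515.39125178 -188.75197076  239.23610103] [-3.14087125e+00  1.75803706e-04 -2.36820974e-01] [ 0.32  0.47 -0.02  1.79  0.01  0.88 -1.52]
w knobtop 4843 [ 519.8 -189.4  268.7] 76.2 276.0 [array([ 515.1, -188.3]), array([45.5, 23.8]), np.float64(76.3)]
w hoop 1274 [ 517.6 -188.9  218.2] 76.7 231.8 [array([ 518.7, -189.1]), array([68.9, 11.4]), np.float64(77.1)]
w rim 1920 [ 524.9 -190.4  174.8] 77.6 182.0 [array([ 519.9, -189.3]), array([68.4, 57.3]), np.float64(76.4)]
w rod 3068 [ 601.2 -213.   193.9] 165.9 203.0 [array([ 599. , -212.6]), array([ 8., 69.]), np.float64(75.8)]
w post 33 [ 659.3 -221.7   70.8] -157.2 83.8 [array([ 660.1, -221.4]), array([5.6, 0.8]), np.float64(20.7)]
w tip 407 [ 563.5 -203.6  213.1] 167.8 217.0 [array([ 563. , -203.5]), array([ 7.7, 10. ]), np.float64(73.1)]
s knobtop 159 [ 522.4 -188.7  268.5] 74.4 275.8 [array([ 519.7, -187.7]), array([43.6, 21.3]), np.float64(67.1)]
s hoop 136 [ 519.  -186.7  218.9] 77.4 231.8 [array([ 519.9, -187.5]), array([66.1,  9.5]), np.float64(76.9)]
s rim 239 [ 518.6 -183.8  173.2] -171.9 181.4 [array([ 518.1, -186.9]), array
[... 214 characters left out ...]
 array([11.1, 15.6]), np.float64(9.8)]
s posttop 59 [ 666.4 -226.3  207.8] 113.6 211.1 [array([ 664.7, -226.8]), array([14.9, 14.8]), np.float64(46.3)]
s tip 22 [ 564.9 -201.7  211. ] 75.9 214.1 [array([ 564.3, -202.1]), array([8.1, 6.5]), np.float64(43.0)]
t rim 48 [ 499.7 -166.   176.9] -140.1 182.0 [array([ 500.7, -165.9]), array([52.2, 12.5]), np.float64(40.2)]
t rod 55 [ 615.9 -214.3  193.6] 162.5 197.7 [array([ 607.2, -212.3]), array([ 7.2, 51.7]), np.float64(75.7)]
t post 83 [ 659.8 -222.3  118.8] -141.4 177.7 [array([ 660.4, -222.8]), array([15.1,  6.8]), np.float64(35.1)]
t posttop 50 [ 663.  -226.9  209.9] 149.7 215.1 [array([ 663.5, -227. ]), array([14. , 15.6]), np.float64(58.8)]
```

View pics/stage.png

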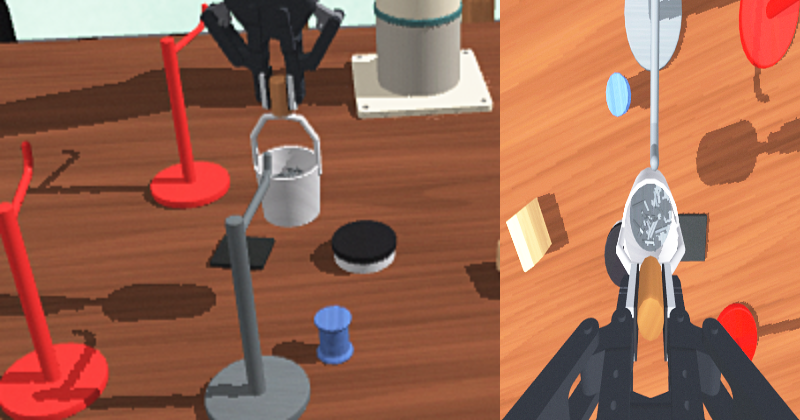

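Staging picture: the pail hangs upright in the fingers, and in the wrist inset the hook tip (652,150) lines up with the hoop window. Now sliding it over the rod and lowering.

Call:
play_rows --series '[[[1.0,-0.35,0,0,0,0,1],[1.2,-0.32,0,0,0,0,1],[1.2,-0.32,0,0,0,0,1],[1.2,-0.32,0,0,0,0,1],[1.2,-0.32,0,0,0,0,1],[1.2,-0.32,0,0,0,0,1],[1.2,-0.32,0,0,0,0,1],[1.2,-0.32,0,0,0,0,1],[0,0,0,0,0,0,1],[0,0,-1,0,0,0,1],[0,0,-1,0,0,0,1],[0,0,-0.6,0,0,0,1],[0,0,-0.4,0,0,0,1],[0,0,-0.2,0,0,0,1],[0,0,0,0,0,0,1]]]'

```text
clock: 10.12
eef_pos: [609.3, -215.4, 207.4]
tool_rot: [3.142, -0.0, -0.238]
force: [-0.4, 0.6, -1.7]
width: 18.2
gripper_force: 58.8
```

```bash
python3 - <<'E'
from h import *
st=ctrl.read_state(); print(st["eef_pos"],st["force"])
im,d=get_image("wrist"); ims,ds=get_image("scene")
a=cv2.resize(ims[190:340,150:300],(420,420)); cv2.imwrite("pics/hang.png",np.hstack([a,cv2.resize(im,(380,420))])[...,::-1])
E
```

```text
[ 609.3129105  -215.3856282   207.37901859] [-0.3849339   0.61042489 -1.66797054]
```

View pics/hang.png

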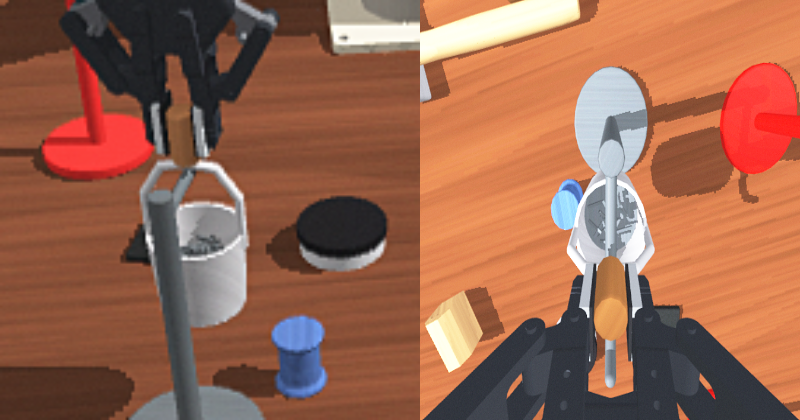

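The rod runs through the hoop in both views: at (185,185) in the left inset, and from (612,150) to (610,380) in the right. Lowering to contact.

Call:
play_rows --series '[[[0,0,-0.15,0,0,0,1],[0,0,-0.1,0,0,0,1],[0,0,0,0,0,0,1]]]'

```text
clock: 10.6
eef_pos: [609.8, -215.5, 206.6]
tool_rot: [3.141, -0.002, -0.238]
force: [-2.6, 0.9, 7.1]
width: 18.8
gripper_force: 59.7
```

Contact felt (force rose to +7 N). Opening, then rising straight up.

Call:
play_rows --series '[[[0,0,0,0,0,0,0.7],[0,0,0,0,0,0,0.6],[0,0,0,0,0,0,0.4],[0,0,0,0,0,0,0.2],[0,0,0,0,0,0,0.2],[0,0,0,0,0,0,0.2],[0,0,1,0,0,0,0.2],[0,0,2,0,0,0,0.2],[0,0,3,0,0,0,0.2],[0,0,4,0,0,0,0.2],[0,0,0,0,0,0,0.2]]]'

```text
clock: 11.98
eef_pos: [611.4, -216.1, 309.4]
tool_rot: [3.141, -0.008, -0.238]
force: [0.7, -0.1, 0.1]
width: 68.4
gripper_force: 0.0
```

```bash
python3 - <<'E'
from h import *
st=ctrl.read_state(); print(st["eef_pos"],st["force"],st["qpos"].round(2))
im,d=get_image("wrist"); ims,ds=get_image("scene"); 
W=cloud("wrist",d,st).reshape(-1,3)
for n,a,b in(("top",216,255),("hoop",180,200),("rim",125,150)):
    P=W[(np.hypot(W[:,0]-609,W[:,1]+215)<42)&(W[:,2]>a)&(W[:,2]<b)]; print(n,len(P),P.mean(0).round(),P.max(0).round())
a=cv2.resize(ims[190:340,150:300],(420,420)); cv2.imwrite("pics/rel.png",np.hstack([a,cv2.resize(im,(380,420))])[...,::-1])
E
```

```text
[ 611.41172946 -216.07385221  309.37402777] [ 0.69311601 -0.14050489  0.14278611] [ 0.3   0.55 -0.01  1.43  0.01  1.15 -1.52]
top 1162 [ 613. -216.  234.] [ 621. -205.  239.]
hoop 1460 [ 614. -216.  193.] [ 650. -185.  200.]
rim 1071 [ 613. -216.  139.] [ 643. -182.  150.]
```

View pics/rel.png

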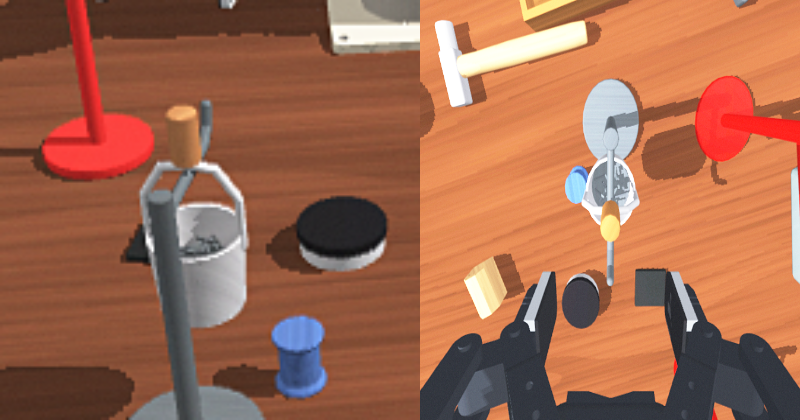

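The pail hangs upright on the grey hook, let go: knob at (183,135) left, hoop over the rod. Next, working out which way the wrist can tilt for the hole-up turn: fit a kinematic model to the recorded states.

```bash
cat > kin.py <<'E'
from h import *
from scipy.optimize import least_squares
import itertools
S=[([1.2432208,.62936996,.0384441,1.51833455,-.02697768,.99629682,-.02002574],[168.08,-627.26,230.38],[-3.1397,0,.26176]),
([.15,.38,-.27,1.67,.11,1.1,-1.15],[543.3,-7.7,331.5],[3.1412,0,.5668]),
([.32,.47,-.02,1.79,.01,.88,-1.52],[515.4,-188.8,239.2],[-3.141,0,-.2368]),
([.30,.55,-.01,1.43,.01,1.15,-1.52],[611.4,-216.1,309.4],[3.141,-.008,-.238])]
def fk(q,g,s):
    h,a,b,L,e,f,w=g; R=Ro.identity(); p=np.array([0,0,h])
    z=lambda t:Ro.from_euler("z",t); y=lambda t:Ro.from_euler("y",t)
    R=z(s[0]*q[0])*y(q[1]); R=R*z(s[1]*q[2]); p=p+R.apply([e,0,a]); R=R*y(q[3])
    R=R*z(s[2]*q[4]); p=p+R.apply([-e,0,b]); R=R*y(q[5]); R=R*z(s[3]*q[6]); p=p+R.apply([0,0,L])
    return p,R*z(w)
def res(g,s):
    o=[]
    for q,p,r in S:
        P,R=fk(q,g,s); o+=list((P-p)/5)+list((R.inv()*Ro.from_euler("xyz",r)).as_rotvec()*60)
    return np.array(o+[(g[3]-320)/200,g[4]/200,g[5]])
E
python3 - <<'E'
from kin import *
best=[]
for s in itertools.product([1,-1],repeat=4):
  for w in(0,1.57,3.14,-1.57):
    r=least_squares(res,[330,450,400,320,0,0,w],args=(s,)); best.append((r.cost,s,r.x.round(2)))
for b in sorted(best,key=lambda b:b[0])[:4]: print(b)
E
```

```text
(np.float64(56.57438604571089), (-1, -1, -1, -1), array([358.18, 623.66, 367.95, 431.39, -14.76,   0.  ,  -4.71]))
(np.float64(56.57438604573114), (-1, -1, -1, -1), array([358.18, 623.66, 367.95, 431.39, -14.76,   0.  ,   1.57]))
(np.float64(56.57438604573117), (-1, -1, -1, -1), array([358.18, 623.66, 367.95, 431.39, -14.76,  -0.  ,   1.57]))
(np.float64(56.574386045731195), (-1, -1, -1, -1), array([358.18, 623.66, 367.95, 431.39, -14.76,   0.  ,   1.57]))
```

```bash
cat >> kin.py <<'E'
s4=(-1,-1,-1,-1)
def fk(q,g,s=s4):
    h,a,b,L,e,f,w,l=g
    z=lambda t:Ro.from_euler("z",t); y=lambda t:Ro.from_euler("y",t)
    R=z(-q[0])*y(q[1]); p=np.array([0,0,h])+R.apply([0,l,0]); R=R*z(-q[2]); p=p+R.apply([e,0,a]); R=R*y(q[3])
    R=R*z(-q[4]); p=p+R.apply([-e,0,b]); R=R*y(q[5]); p=p+R.apply([f,0,0]); R=R*z(-q[6]); p=p+R.apply([0,0,L])
    return p,R*z(w)
pri=np.array([365,395,385,300,20,110,1.57,0.]); sg=np.array([15,30,30,60,20,40,.05,30])
def fit():
    def res(g):
        o=[]
        for q,p,r in S:
            P,R=fk(q,g); o+=list((P-p)/3)+list((R.inv()*Ro.from_euler("xyz",r)).as_rotvec()*100)
        return np.array(o+list((g-pri)/sg))
    r=least_squares(res,pri); return r.x,r.cost,[np.round(fk(q,r.x)[0]-p,1) for q,p,_ in S]
lo=np.array([-3.06,-.37,-1.25,.18,-1.1,.23,-2.94])+.05; hi=np.array([3.06,2.12,1.32,2.47,4.24,1.98,2.94])-.05
def ik(g,p,R,q0):
    f=lambda q:np.concatenate([(fk(q,g)[0]-p)/10,(fk(q,g)[1].inv()*R).as_rotvec()*20,(q-q0)*.1])
    r=least_squares(f,np.clip(q0,lo+1e-3,hi-1e-3),bounds=(lo,hi)); P,Rr=fk(r.x,g)
    return r.x,np.linalg.norm(P-p),np.degrees((Rr.inv()*R).magnitude())
E
python3 - <<'E'
from kin import *
g,c,e=fit(); print(g.round(1),c,e)
q0=np.array(S[3][0])
# paths: at (x,y,z), hole azimuth set to psi then tilt to azimuth psi in 10deg steps; hole = -tool x (A) or +tool x (B)
for X in([520,-20,330],[600,100,330],[600,100,450],[450,200,330],[450,350,330],[600,300,300]):
  base=np.degrees(np.arctan2(X[1],X[0]))
  for hs in(-1,1):
    out=[]
    for psi in range(0,360,30):
        yaw=psi+base+(180 if hs<0 else 0)  # tool x azimuth
        R0=Ro.from_euler("xyz",[180,0,yaw],degrees=True); best=None
        for q7 in(-2,-.5,.5,2):
            q=q0.copy(); q[0]=-np.radians(base); q[6]=q7; bad=0;t=0
            q,dp,da=ik(g,np.array(X,float),R0,q)
            if dp>3 or da>2: continue
            p=np.array([np.cos(np.radians(psi+base)),np.sin(np.radians(psi+base)),0]); ax=np.cross([0,0,-1],p)
            for th in range(10,91,10):
                qn,dp,da=ik(g,np.array(X,float),Ro.from_rotvec(np.radians(th)*ax)*R0,q)
                if dp>6 or da>4 or abs(qn-q).max()>.7: break
                t=th;q=qn
            if best is None or t>best[0]: best=(t,q.round(1).tolist())
        out.append((psi,best and best[0])); 
        if best and best[0]>=80: print(X,hs,psi,best)
    print(X,"hole",hs,out)
E
```

```text
[362.1 527.5 395.  346.3   7.8   6.    1.6 -28.6] 18.507448580508854 [array([-2.1,  2.2, -1.5]), array([2. , 4.7, 1.5]), array([ 0.5, -3.5, -1.8]), array([-2. ,  0.5,  2. ])]
[520, -20, 330] -1 90 (90, [0.7, 0.9, -0.1, 1.7, -1.0, 1.7, -2.1])
[520, -20, 330] -1 120 (90, [0.7, 1.2, -0.6, 1.2, -0.6, 1.9, -2.5])
[520, -20, 330] -1 240 (90, [-0.7, 1.2, 0.7, 1.3, 0.5, 1.9, -0.7])
[520, -20, 330] -1 270 (90, [-0.5, 0.9, -0.1, 1.7, 1.0, 1.9, -1.2])
[520, -20, 330] -1 300 (90, [-0.5, 0.8, -0.3, 2.1, 1.4, 1.8, -1.4])
[520, -20, 330] hole -1 [(0, 30), (30, 40), (60, 40), (90, 90), (120, 90), (150, 50), (180, 40), (210, 50), (240, 90), (270, 90), (300, 90), (330, 60)]
[520, -20, 330] 1 60 (90, [1.4, 1.2, -1.0, 2.1, -1.0, 0.8, 1.1])
[520, -20, 330] 1 90 (90, [1.1, 1.2, -0.9, 1.7, -0.6, 1.3, 0.7])
[520, -20, 330] 1 120 (90, [0.8, 1.3, -0.9, 1.2, -0.4, 1.9, 0.5])
[520, -20, 330] 1 240 (90, [-0.7, 1.2, 0.7, 1.3, 0.5, 1.9, 2.5])
[520, -20, 330] 1 270 (90, [-0.5, 0.9, -0.1, 1.7, 1.1, 1.9, 2.0])
[520, -20, 330] hole 1 [(0, 30), (30, 40), (60, 90), (90, 90), (120, 90), (150, 50), (180, 40), (210, 50), (
[... 4186 characters left out ...]
600, 300, 300] -1 270 (90, [-1.0, 1.1, 0.1, 1.2, 1.1, 1.9, -0.8])
[600, 300, 300] -1 300 (90, [-1.0, 1.0, -0.0, 1.8, 1.5, 1.6, -1.2])
[600, 300, 300] -1 330 (90, [-0.7, 0.9, -0.3, 2.2, 2.2, 1.8, -1.4])
[600, 300, 300] hole -1 [(0, 30), (30, 40), (60, 50), (90, 90), (120, 50), (150, 30), (180, 30), (210, 30), (240, 70), (270, 90), (300, 90), (330, 90)]
[600, 300, 300] 1 60 (90, [0.7, 1.4, -1.2, 1.8, -0.7, 0.6, 0.7])
[600, 300, 300] 1 90 (90, [0.4, 1.4, -1.0, 1.2, -0.5, 1.4, 0.4])
[600, 300, 300] 1 270 (90, [-1.0, 1.1, -0.0, 1.2, 1.2, 1.9, 2.3])
[600, 300, 300] hole 1 [(0, 40), (30, 40), (60, 90), (90, 90), (120, 70), (150, 30), (180, 30), (210, 30), (240, 50), (270, 90), (300, 50), (330, 40)]
```

The model fits to a few mm: a sideways tilt (tool pointing towards −y) with the hole on the tool's −x side is reachable. Now moving over the heel.

Call:
play_rows --series '[[[-0.98,2.8,0,0,0,2.22,0],[-0.98,2.8,0,0,0,2.22,0],[-0.98,2.8,0,0,0,2.22,0],[-0.98,2.8,0,0,0,2.22,0],[-0.98,2.8,0,0,0,2.22,0],[-0.98,2.8,0,0,0,2.22,0],[-0.98,2.8,0,0,0,2.22,0],[-0.98,2.8,0,0,0,2.22,0],[-0.98,2.8,0,0,0,2.22,0],[-0.98,2.8,0,0,0,2.22,0],[0,0,-3,0,0,0,0],[0,0,-3,0,0,0,0],[0,0,-3,0,0,0,0],[0,0,-3,0,0,0,0],[0,0,0,0,0,0,0],[0,0,0,0,0,0,0]]]'

```text
clock: 14.08
eef_pos: [511.7, 65.1, 185.7]
tool_rot: [-3.141, -0.001, 0.15]
force: [0.2, 0.3, 0.9]
width: 85.2
gripper_force: 0.0
```

```bash
python3 - <<'E'
from h import *
st=ctrl.read_state(); im,d=get_image("wrist"); print(st["eef_pos"],st["tool_rot"],st["qpos"].round(2))
W=cloud("wrist",d,st).reshape(-1,3)
P=W[(np.hypot(W[:,0]-513,W[:,1]-63.5)<42)&(W[:,2]>8)&(W[:,2]<60)]; print(len(P),cv2.minAreaRect(P[:,:2].astype(np.float32)),P[:,2].max())
P=P[P[:,2]>40]; print(len(P),cv2.minAreaRect(P[:,:2].astype(np.float32)))
cv2.imwrite("pics/w2.png",im[...,::-1])
E
```

```text
[511.73534998  65.14344182 185.6752744 ] [-3.14148086e+00 -1.28321376e-03  1.50291526e-01] [-0.08  0.5  -0.15  1.94  0.11  0.71 -1.71]
5259 ((512.6572265625, 63.5432243347168), (60.810096740722656, 44.08891677856445), 8.680105209350586) 50.41771826517021
4111 ((512.7200317382812, 63.44579315185547), (60.5190544128418, 38.77613067626953), 8.968409538269043)
```

Call:
play_rows --series '[[[0.1,-0.16,-3,0,0,0,0],[0,0,-3,0,0,0,0],[0,0,-3,0,0,0,0],[0,0,-3,0,0,0,0],[0,0,-3,0,0,0,0],[0,0,-2,0,0,0,0],[0,0,-0.9,0,0,0,0],[0,0,0,0,0,0,0],[0,0,0,0,0,0,1],[0,0,0,0,0,0,1],[0,0,0,0,0,0,1],[0,0,0,0,0,0,1],[0,0,0,0,0,0,1],[0,0,0,0,0,0,1]]]'

```text
clock: 15.88
eef_pos: [512.9, 63.1, 6.7]
tool_rot: [3.142, -0.002, 0.15]
force: [0.2, -0.3, 5.3]
width: 43.5
gripper_force: 62.1
```

Gripped at 43.5 mm. Lifting and turning the hole to azimuth −70°.

Call:
play_rows --series '[[[0,0,2,0,0,0,1],[0,0,3.4,0,0,0,1],[0,1,3.4,0,0,0,1],[0,1,3.4,0,0,0,1],[0,1,3.4,0,0,0,1],[0,1,3.4,0,0,0,1],[0,1,3.4,0,0,0,1],[0,1,3.4,0,0,10,1],[0,1,3.4,0,0,10,1],[0,1,3.4,0,0,10,1],[0,0.7,0,0,0,10,1],[0,0,0,0,0,10,1],[0,0,0,0,0,10,1],[0,0,0,0,0,10,1],[0,0,0,0,0,10,1],[0,0,0,0,0,10,1],[0,0,0,0,0,10,1],[0,0,0,0,0,1,1],[0,0,0,0,0,0,1]]]'

```text
clock: 18.25
eef_pos: [512.1, 149.8, 331.8]
tool_rot: [-3.141, 0.0, 1.91]
force: [-0.3, 0.3, -0.8]
width: 43.2
gripper_force: 61.1
```

```bash
python3 - <<'E'
from kin import *
st=ctrl.read_state(); print(st["qpos"].round(2))
g=fit()[0]; q=st["qpos"]; R0=Ro.from_euler("xyz",st["tool_rot"]); X=np.array(st["eef_pos"])
print(fk(q,g)[0]-X, R0.as_matrix().round(2).tolist())
hx=-R0.as_matrix()[:,0]; ax=np.cross([0,0,-1],hx); print("axis",ax.round(3))
for th in range(8,97,8):
    q,dp,da=ik(g,X,Ro.from_rotvec(np.radians(min(th,90))*ax)*R0,q); print(th,q.round(2),round(dp),round(da,1))
E
```

```text
[ 0.08  0.41 -0.61  1.69  0.25  1.13 -0.26]
[-7.75717809  7.21546543  3.05807405] [[-0.33, 0.94, -0.0], [0.94, 0.33, -0.0], [-0.0, -0.0, -1.0]]
axis [-0.943 -0.332 -0.   ]
8 [-0.02  0.41 -0.56  1.69  0.38  1.16 -0.38] 0 0.0
16 [-0.14  0.42 -0.52  1.69  0.51  1.21 -0.51] 0 0.0
24 [-0.25  0.44 -0.49  1.7   0.62  1.28 -0.63] 0 0.0
32 [-0.35  0.48 -0.45  1.7   0.72  1.35 -0.74] 0 0.0
40 [-0.45  0.53 -0.42  1.71  0.81  1.44 -0.83] 0 0.0
48 [-0.53  0.58 -0.38  1.71  0.88  1.52 -0.91] 0 0.0
56 [-0.61  0.64 -0.34  1.71  0.94  1.61 -0.98] 0 0.0
64 [-0.67  0.71 -0.3   1.71  0.99  1.69 -1.04] 0 0.0
72 [-0.73  0.78 -0.25  1.71  1.03  1.76 -1.09] 0 0.0
80 [-0.77  0.85 -0.2   1.7   1.07  1.84 -1.13] 0 0.0
88 [-0.81  0.92 -0.15  1.7   1.1   1.91 -1.17] 0 0.0
96 [-0.82  0.94 -0.14  1.7   1.11  1.92 -1.18] 0 0.0
```

Call:
play_rows --series '[[[0,0,0,-5.66,-1.99,0,1],[0,0,0,-5.66,-1.99,0,1],[0,0,0,-5.66,-1.99,0,1],[0,0,0,-5.66,-1.99,0,1],[0,0,0,-5.66,-1.99,0,1],[0,0,0,-5.66,-1.99,0,1],[0,0,0,-5.66,-1.99,0,1],[0,0,0,-5.66,-1.99,0,1],[0,0,0,-5.66,-1.99,0,1],[0,0,0,-5.66,-1.99,0,1],[0,0,0,-5.66,-1.99,0,1],[0,0,0,-5.66,-1.99,0,1],[0,0,0,-5.66,-1.99,0,1],[0,0,0,-5.66,-1.99,0,1],[0,0,0,-5.66,-1.99,0,1],[0,0,0,0,0,0,1],[0,0,0,0,0,0,1]]]'

```text
clock: 20.38
eef_pos: [512.4, 150.3, 332.1]
tool_rot: [-2.495, 1.568, 2.555]
force: [-0.4, -0.2, -0.5]
width: 43.2
gripper_force: 61.2
```

```bash
python3 - <<'E'
from h import *
st=ctrl.read_state(); R=Ro.from_euler("xyz",st["tool_rot"]).as_matrix(); print(st["eef_pos"],R.round(3).tolist(),st["qpos"].round(2),st["width"])
print("hole tilt",np.degrees(np.arccos(-R[2,0])))
c=np.array(st["eef_pos"])-18*R[:,2]
im,_=get_image("top"); ims,_=get_image("scene"); o=[]
for n,i in(("top",im),("scene",ims)):
    K,T=cam2world(n); p=np.linalg.inv(T)@np.r_[c,1]; u=(K@p[:3]/p[2])[:2].astype(int); print(n,u)
    o.append(cv2.resize(i[u[1]-40:u[1]+40,u[0]-40:u[0]+40],(400,400),interpolation=cv2.INTER_CUBIC))
cv2.imwrite("pics/fin.png",np.hstack(o)[...,::-1])
E
```

```text
[512.35149884 150.31073705 332.08236189] [[-0.002, 0.943, 0.332], [0.002, 0.332, -0.943], [-1.0, -0.002, -0.002]] [-0.84  0.93 -0.15  1.74  1.08  1.92 -1.21] 43.21787597394606
hole tilt 0.16640466891362052
top [224 255]
scene [409 148]
```

View pics/fin.png

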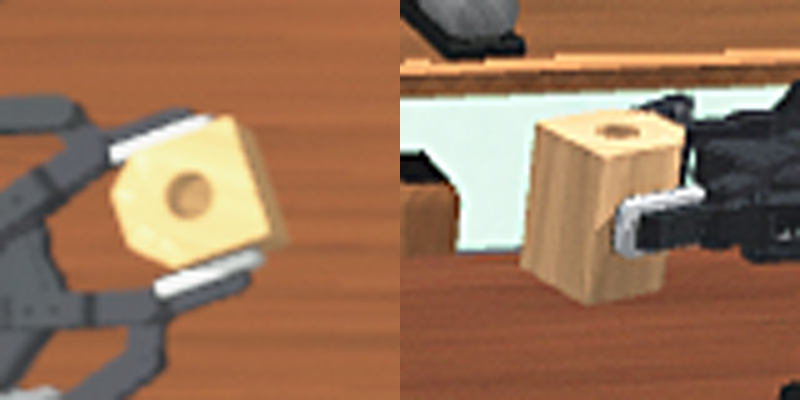

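The hole faces up: (188,195) in the top inset, (620,131) in the scene inset. The block stands square in the fingers. I'll check that the pail still hangs, then hand in.

```bash
python3 - <<'E'
from h import *
im,d=get_image("scene"); W=cloud("scene",d).reshape(-1,3)
P=W[(np.hypot(W[:,0]-612,W[:,1]+215)<20)&(W[:,2]>218)&(W[:,2]<260)]; print(len(P),P.mean(0).round(),P.max(0).round())
st=ctrl.read_state(); print(np.abs(st["qd"]).max(),st["gripper_force"])
if len(P)>40 and 228<P[:,2].max()<248: print(workorder.finish_job())
E
```

```text
140 [ 617. -213.  230.] [ 623. -204.  238.]
0.0023761442523034543 61.21180376736447
the job is handed in; nothing more can be done
None
```

The pail hangs upright on the grey hook and is let go; the heel block is held still with its hole straight up (about 0.2° off by arm pose), about 33 cm above the bench; the job is handed in, with no verdict shown.

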